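Screw the anchor eye home with the screwdriver shank

ROBOT

A 6-joint arm with a two-finger parallel gripper is mounted at the origin on the work surface. World frame = base frame: x ahead of the robot, y to its left, z up, the work surface at z = 0. Lengths are in m, angles in rad, forces in N, time in s.
With the tool pointing down it reaches from about 0.325 to 0.9 m from the base axis. Payload 3.5 kg.
Tool frame: the origin (TCP) lies on the centre line of the jaws, within the pads' length; the fingertips stand 17 mm ahead of it and the grasp point (between the pads) lies 2 mm behind it; z points along the fingers, y is the line along which they close (so a half turn about z gives the same grasp; the last joint's range is limited). The gripper opens to 85 mm and grips with 20 to 120 N. Pads are 22 mm wide; open, the fingers measure 114 mm over their backs; the gripper's body (76 mm by 85 mm) begins 54 mm behind the grasp point. The pads swing forward as they close: fully open they stand 13 mm farther back than shut.
Start: joints at [1.186, 0.276, -0.026, 1.268, 0, 1.467], TCP at [0.174, 0.6, 0.248] pointing down, gripper open.
Joint ranges: [-3.12, 3.12], [-0.85, 1.88], [-1.08, 1.24], [-1.95, 2.15], [-1.57, 1.53], [-3.14, 3.14]. Speed limits (rad/s): [2.57, 2.57, 3.14, 3.14, 3.14, 3.14].

INTERFACE

Orientations are given as a unit quaternion [x, y, z, w].
In Python, from rig import * gives the robot as it stands.
- The arm moves only by the tool send_rows, never from a script. Its arguments are lists of equal length, an entry for each row: "dp": the shift along the tool's x, y, z as a fraction of full scale, a list of three; "rotation": the turn, a rotation vector about the tool's x, y, z as a fraction of full scale, a list of three. A call has exactly 5 rows; each row shifts and turns the commanded pose from where the row before left it, along the tool's axes as they then stand; what a row does not reach is not made up. Full scale, the value 1, is 0.03 m for a shift and 0.12 rad for a turn. A row lasts 1/8 s, in which the tool goes at most 62.5 mm and 10.7 degrees, less where a joint would pass 70% of its speed; a pose out of reach is approached as far as the arm can. A call with a number of a shift or a turn outside -1 to 1 is refused whole. A call with a gripper value outside its range is refused whole. "gripper" is the opening, from 0 (shut) to 1 (fully open), set as the call begins (left out, the last holds). The fingers move at their own pace and stop on an object; the grip force is fixed at half the most. Time passes only in rows, so rows that do not move let the fingers close, or fill a call up. It gives the time, the measured TCP pose, the force, the opening and the grip force at its end, in the units of the state.
- get_state(): the state, without advancing time (a new reading comes with each control period).
- read_camera(name): name is "side" or "top"; returns the picture (480x640x3 uint8, red, green, blue); there is no depth.
- camera_params(name): a dict with "fx", "fy", "cx", "cy" (pixels), "position" and "attitude" of the camera in the world. Camera axes: x right, y down, z forward; pixel columns grow to the right and rows downward; lengths in m; the calibration is good to about 2 mm. A picture is of the moment at which its call begins. camera_params takes no time and is no camera call.
- finish_job(): hands the job in; it is judged then, once.
The state is a dict: "time_s": time; "joints": joint angles; "qvel": joint speeds; "joint_torque": joint torques, N m; "eef_pos": TCP position; "eef_rot": TCP orientation; "ft_force": force on the tool from outside, world axes, zero at the start; "ft_torque": the same for the moment, N m; "grip_width": finger opening in m; "gripper_force": force on a finger pad.
Only numpy, scipy, OpenCV 4.12 (cv2) and the standard library are available. Lean on these libraries where they do the work, as an engineer would, in place of code of your own. Each camera call takes 0.05 s, during which the arm holds its last target. There are 200 camera calls.

TASK

The screw eye in the wooden anchor block still stands a part turn loose. Slide the shank of the big screwdriver through its loop and, using it as a turning bar, screw the eye in clockwise until you feel the collar come up firm on its washer, then give it one small nip more and stop before the wood strips; do not force the eye sideways or turn it with the gripper itself. Then draw the screwdriver out and lay it, not drop it, flat on the black mat, leaving the other tools alone.

Things in the scene. Friction and masses are not known exactly. Their poses are not given: they have to be found in the camera images.
- loop (a point): Centre of the loop of the steel screw eye. Loop of 7 mm round wire, clear hole 12 mm, outside 26 mm, standing upright 24 mm (to its centre) above the block's top, about 69 mm above the bench. x is the level axis of the hole (the shank may enter from either end), z is up and is the screw's axis, the only axis the eye can turn about.
- shank: The eye's threaded shank in the wood, carrying collar (20 mm wide) and loop; origin on the screw's axis at the block's top. Clockwise from above drives it in, 5 mm per turn. First a free turn of unknown length, 0.4 to 0.85 rad, at a drag of about 0.15 N m; then the collar meets its washer and the drag jumps to 0.38 N m and climbs by 0.04 N m per 0.01 rad. It stays where it is left.
- eye (a joint): How far, in rad clockwise, the eye has been tightened since its collar met the washer: 0 all through the free turn. A firm nip is 0.05 to 0.1 rad (a turning moment of 0.58 to 0.78 N m about the screw's axis); at 0.14 rad, 0.94 N m, the wood strips.
- block: Beech anchor block, 90 (x) x 120 (y) x 45 mm high, screwed to the bench, with the eye in the middle of its top and a low screw head 45 mm either side of it. Origin: centre of its underside.
- driver: The big screwdriver, about 130 g, on the mat. Square handle 24 x 24 mm, 90 mm long, red with blue butt, and a round steel shank 8 mm thick, 110 mm long. Origin: centre of the handle's underside; x along the tool to the tip, z up; its centreline is 12 mm above. Handle x = -45 to 45 mm, shank 45 to 155; balances near x = 30. In the loop it swings about 40 degrees either way before it turns the eye.
- driver_tip (a point): End of the screwdriver's shank, on its centreline; axes as the screwdriver's.
- mat: Black rubber tool mat, 260 x 180 x 3 mm, fixed to the bench; origin at the centre of its underside, x along its long side.
- pliers: Combination pliers with red and blue handles, 180 mm long, lying on the bench: leave alone. Origin near the pivot, x towards the jaws.
- hammer: Hammer, 260 mm long, wooden handle, lying on the bench: leave alone. Origin at mid length, x towards the head.
- tester: Small yellow voltage-tester screwdriver, 140 mm long, lying on the bench: leave alone. Origin at mid length, x towards the blade.
There are look-alikes about, which are no part of the job. Leave any green look-alike of the driver alone.

How it is judged:
By the outcome, as a careful person would: the job done as asked, in the order asked, and still so for the second after the job is handed in, with the robot touching nothing.
It also fails if it takes over 72 s, if anything falls off the work surface, if the arm or the gripper's body presses on something with over 40 N, if the wrist force passes 120 N, or if a joint passes its speed limit or range.

## Working session

There is one attempt and no reset: what is moved stays moved. The work goes in short steps, Python scripts to look and compute and a tool call to move; the robot and the scene stay as the last step left them, time stands still between calls to the robot, and variables do not carry over. Pictures are saved under pics/ and viewed, at most 10 in all, crops included, and the job is handed in when it is done.

Besides the shell and the picture viewer there is one more tool, called after "Emit:" as a command line: name --argument value ..., lists and objects as JSON in quotes. send_rows: Moves the arm, as the interface text tells. Shift numbers are shares of 0.03 m and turn numbers shares of 0.12 rad, none past 1 either way. Its arguments: {"type":"object","properties":{"dp":{"type":"array"},"rotation":{"type":"array"},"gripper":{"type":"number"}},"required":["dp","rotation"]}

```bash
mkdir -p pics; ls; python3 - <<'E'
from rig import *
import cv2
for n in("top","side"):
    cv2.imwrite(f"pics/{n}0.png",read_camera(n)[:,:,::-1]); print(n,camera_params(n))
print(get_state())
E
```

```text
pics
top {'fx': 463.660452570077, 'fy': 463.660452570077, 'cx': 313.3206088793434, 'cy': 238.55124739819445, 'position': array([ 0.39109557, -0.03351023,  1.08586715]), 'attitude': array([ 0.70604661, -0.70495437,  0.05690397, -0.03604808])}
side {'fx': 457.89695658998073, 'fy': 457.89695658998073, 'cx': 314.3037010784381, 'cy': 251.38323261570758, 'position': array([-0.15683262, -0.6597146 ,  0.91685021]), 'attitude': array([ 0.83403057, -0.37876109,  0.15482995, -0.37008206])}
{'time_s': 0.1, 'joints': array([ 1.18558370e+00,  2.77080428e-01, -2.77369179e-02,  1.26799170e+00,
        9.96001338e-06,  1.46741354e+00]), 'qvel': array([-0.00137674, -0.00354454,  0.00387984, -0.0011773 , -0.00145518,
       -0.00135539]), 'joint_torque': array([ 4.41478496e-04, -4.46708822e+01,  2.96128517e+01,  8.44584312e-03,
       -7.43619489e-05,  8.25535352e-06]), 'eef_pos': array([0.17356698, 0.59972523, 0.2472601 ]), 'eef_rot': array([ 1.40448958e-01,  9.90087409e-01, -9.75275025e-04, -2.48245647e-04]), 'ft_force': array([ 0.83459483,  0.01429302, -0.1167865 ]), 'ft_torque': array([ 0.00263252,  0.03066006, -0.0290441 ]), 'gripper_force': 0.0, 'grip_width': 0.08549062864173863}
```

View pics/top0.png

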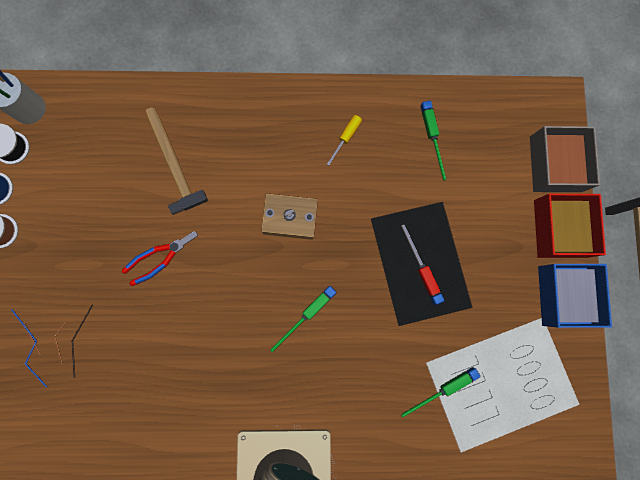

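View pics/side0.png

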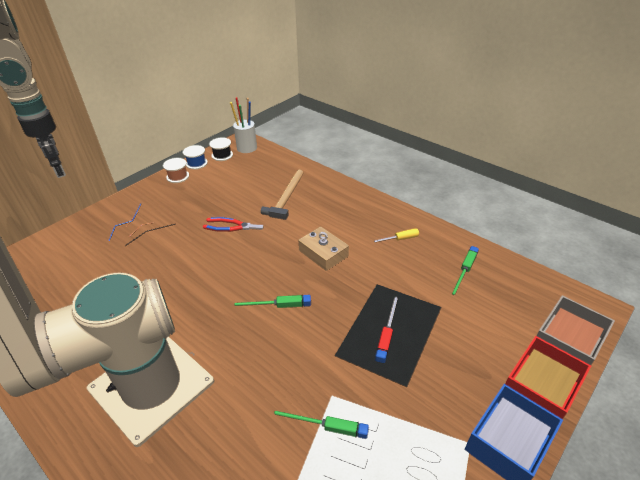

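The top view shows the red/blue driver on the mat (tip about (403,226), butt (440,300)) and the block with the eye at about (289,214). The side view shows the eye at (323,240). Green look-alikes lie elsewhere.

```bash
cat > h.py <<'E'
from rig import *
import cv2, numpy as np
from scipy.spatial.transform import Rotation as R
P={n:camera_params(n) for n in("top","side")}
def ray(n,u,v):
    p=P[n]; d=R.from_quat(p["attitude"]).apply([(u-p["cx"])/p["fx"],(v-p["cy"])/p["fy"],1]); return p["position"],d
def onz(n,u,v,z):
    o,d=ray(n,u,v); return o+d*(z-o[2])/d[2]
def proj(n,X):
    p=P[n]; c=R.from_quat(p["attitude"]).inv().apply(np.asarray(X)-p["position"]); return np.array([p["fx"]*c[0]/c[2]+p["cx"],p["fy"]*c[1]/c[2]+p["cy"]])
def tri(a,b):
    (o1,d1),(o2,d2)=ray("top",*a),ray("side",*b)
    s=np.linalg.lstsq(np.c_[d1,-d2],o2-o1,rcond=None)[0]
    A,B=o1+d1*s[0],o2+d2*s[1]; return (A+B)/2,np.linalg.norm(A-B)
def mask(im,lo,hi):
    return cv2.inRange(cv2.cvtColor(im,cv2.COLOR_RGB2HSV),lo,hi)
E
python3 - <<'E'
from h import *
t=cv2.imread("pics/top0.png");s=cv2.imread("pics/side0.png")
a=cv2.resize(t[188:244,255:325],None,fx=8,fy=8,interpolation=cv2.INTER_CUBIC)
b=cv2.resize(s[220:275,290:360],None,fx=8,fy=8,interpolation=cv2.INTER_CUBIC)
c=np.zeros((448,0+560,3),np.uint8)
cv2.imwrite("pics/blk.png",cv2.resize(np.hstack([a[:440],b]),(800,314)))
def pca(m,z,n="top"):
    y,x=np.nonzero(m); W=np.array([onz(n,u,v,z) for u,v in zip(x,y)])[:,:2]
    return W.mean(0),cv2.minAreaRect(W.astype(np.float32)*1000)
for n,im,w in(("top",t,(372,200,472,325)),("side",s,(335,285,440,385))):
    x0,y0,x1,y1=w; rgb=im[:,:,::-1].copy(); m=np.zeros(im.shape[:2],np.uint8)
    sub=rgb[y0:y1,x0:x1]
    red=mask(sub,(0,120,90),(10,255,255))|mask(sub,(170,120,90),(180,255,255)); blu=mask(sub,(100,120,90),(125,255,255))
    gry=mask(sub,(0,0,90),(180,60,255))
    for k,q,z in(("red",red,.02),("blue",blu,.02),("grey",gry,.015)):
        nn,l,st,ce=cv2.connectedComponentsWithStats(q); i=1+st[1:,4].argmax()
        f=m.copy(); f[y0:y1,x0:x1]=(l==i)*255
        print(n,k,st[i,4],ce[i]+[x0,y0],*pca(f,z,n))
        if k=="grey":
            yy,xx=np.nonzero(f); j=yy.argmin(); print("tip px",xx[j],yy[j],onz(n,xx[j],yy[j],.015))
E
```

```text
top red 290 [429.51034483 280.29655172] [ 0.43591731 -0.33347177] ((435.3838806152344, -333.5840759277344), (68.18923950195312, 23.211313247680664), 23.799537658691406)
top blue 81 [438.13580247 298.60493827] [ 0.39394487 -0.35206391] ((393.7638244628906, -351.95794677734375), (19.089130401611328, 22.01494598388672), 25.220657348632812)
top grey 130 [412.04615385 244.9       ] [ 0.51875704 -0.2964133 ] ((519.200927734375, -296.2447204589844), (103.14830780029297, 6.789445400238037), 23.7065486907959)
tip px 402 225 [ 0.56575694 -0.27399197  0.015     ]
side red 244 [384.98770492 337.93032787] [ 0.43756074 -0.32967186] ((437.57281494140625, -329.5824279785156), (69.73545837402344, 25.470537185668945), 23.81289291381836)
side blue 114 [380.71929825 355.74561404] [ 0.389719   -0.35147555] ((389.07769775390625, -351.0127868652344), (30.847412109375, 23.780729293823242), 23.69068717956543)
side grey 118 [391.86440678 312.16101695] [ 0.51781994 -0.29464419] ((520.0949096679688, -293.8272705078125), (101.01896667480469, 9.957926750183105), 23.06538200378418)
tip px 395 297 [ 0.5648131  -0.27191475  0.015     ]
```

View pics/blk.png

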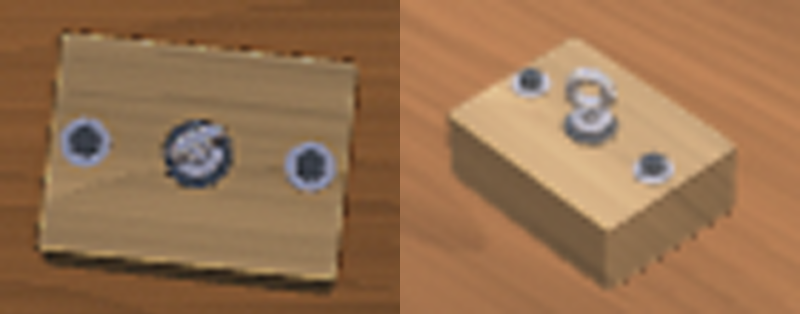

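The close-up shows the washer and eye at about (198,152) in the left (top) crop, with the loop as a bright streak rising to the right. In the right (side) crop the loop is at about (590,95). Next I measure these.

```bash
python3 - <<'E'
from h import *
f=255;k=800/1120*8
tp=lambda x,y:(255+x/k-.4,188+y/k-.4)
sp=lambda x,y:(290+(x-400)/k-.4,220+y/k-.4)
for nm,a,b in(("headL",(85,142),(530,80)),("headR",(311,166),(654,167)),("washer",(198,155),(589,128))):
    print(nm,onz("top",*tp(*a),.045),onz("side",*sp(*b),.045))
C=[onz("top",*tp(*c),.045)[:2] for c in((65,35),(355,65),(335,278),(42,247))]
print(np.round(C,4),np.mean(C,0),[np.linalg.norm(C[i]-C[i-1]) for i in range(4)],[np.degrees(np.arctan2(*(C[i]-C[i-1])[::-1])) for i in range(4)])
t=cv2.imread("pics/top0.png",0);s=cv2.imread("pics/side0.png",0)
print(t[206:224,281:299]);print(s[228:248,314:334])
print(tri(tp(199,150),sp(590,95)))
E
```

```text
headL [0.5884588  0.03549768 0.045     ] [0.58930873 0.03865757 0.045     ]
headR [ 0.5792003  -0.05454016  0.045     ] [ 0.57965382 -0.0522468   0.045     ]
washer [ 0.5834279  -0.00949344  0.045     ] [ 0.58083437 -0.00875339  0.045     ]
[[ 0.632   0.044 ]
 [ 0.6204 -0.0722]
 [ 0.5341 -0.0641]
 [ 0.5461  0.052 ]] [ 0.58315405 -0.01006737] [np.float64(0.08620626171378953), np.float64(0.11673595288875259), np.float64(0.08663450218278972), np.float64(0.11669444630757254)] [np.float64(-5.306317297134144), np.float64(-95.67561995999291), np.float64(174.66388592791085), np.float64(84.11398541417643)]
[[122 121 120 119 118 118 118 117 115 114 114 112 112 112 111 110 110 109]
 [121 122 122 122 123 123 123 125 125 124 123 123 122 120 120 119 118 117]
 [116 116 117 118 120 122 126 125 128 127 125 124 123 124 126 125 124 126]
 [115 115 116 118 122 118  85  74  89  49  65 112 121 119 121 121 122 123]
 [121 123 124 122  84  53  59  93  99 159 143 143 136  97 120 117 117 118]
 [120 122 120  86  55  80 120 153 140 141 141 144 127 106 126 121 118 117]
 [117 118 116  64  70 164 142 139 137 142 133
[... 1940 characters left out ...]
5 173 170
  172 175]
 [182 180 180 177 149 109 155 188 155 150 172 192 164 112 159 175 175 175
  173 170]
 [186 185 182 174 141  94 108 158 186 190 188 154  93 113 159 175 176 176
  175 174]
 [189 187 184 183 171  99  96  95  99 105 111  97 104 128 174 174 174 175
  175 176]
 [190 190 189 186 183 173 111  99 102 100 101 115 141 148 176 176 174 174
  175 175]
 [185 189 190 190 188 185 177 149 144 124 127 147 172 175 176 176 176 175
  173 173]
 [183 185 188 191 189 189 187 184 183 182 180 178 175 173 175 175 177 176
  171 166]
 [183 183 184 187 190 190 190 188 186 183 183 181 179 176 171 170 173 171
  128  96]]
(array([ 0.58092278, -0.01013297,  0.06769224]), np.float64(0.0007805266815134827))
```

```bash
cat >> h.py <<'E'
def pose():
    s=get_state(); r=R.from_quat(s["eef_rot"]); x=r.apply([1,0,0]); return s["eef_pos"],np.degrees(np.arctan2(x[1],x[0])),r,s
def plan(wps,start=None):
    """wps: (x,y,z,yawdeg,rows). Prints rows in tool units; level tool assumed."""
    p,y,_,_=pose() if start is None else (np.array(start[:3]),start[3],0,0)
    p=np.array(p); D=[];T=[]
    for w in wps:
        q=np.array(w[:3]);n=w[4]; dy=w[3]-y
        for i in range(n):
            a=np.radians(y); d=(q-p)/n/.03
            D.append([round(float(v),2) for v in(d[0]*np.cos(a)+d[1]*np.sin(a), d[0]*np.sin(a)-d[1]*np.cos(a), -d[2])])
            T.append([0,0,round(-np.radians(dy/n)/.12,2)]); y+=dy/n
        p=q
    for i in range(0,len(D),5): print("dp",D[i:i+5],"rot",T[i:i+5])
E
python3 - <<'E'
from h import *
p,y,r,s=pose(); print(p,y,r.as_matrix().round(3).tolist())
plan([(.54,.1,.2,85,15),(.436,-.332,.1,23.75,15)])
E
```

```text
[0.17356698 0.59972523 0.2472601 ] 163.85232658625245 [[-0.961, 0.278, -0.001], [0.278, 0.961, -0.002], [0.0, -0.002, -1.0]]
dp [[-1.09, -0.84, 0.11], [-1.16, -0.74, 0.11], [-1.23, -0.63, 0.11], [-1.28, -0.51, 0.11], [-1.32, -0.39, 0.11]] rot [[0, 0, np.float64(0.76)], [0, 0, np.float64(0.76)], [0, 0, np.float64(0.76)], [0, 0, np.float64(0.76)], [0, 0, np.float64(0.76)]]
dp [[-1.35, -0.27, 0.11], [-1.37, -0.15, 0.11], [-1.38, -0.02, 0.11], [-1.37, 0.11, 0.11], [-1.36, 0.23, 0.11]] rot [[0, 0, np.float64(0.76)], [0, 0, np.float64(0.76)], [0, 0, np.float64(0.76)], [0, 0, np.float64(0.76)], [0, 0, np.float64(0.76)]]
dp [[-1.33, 0.36, 0.11], [-1.29, 0.48, 0.11], [-1.24, 0.59, 0.11], [-1.18, 0.7, 0.11], [-1.11, 0.81, 0.11]] rot [[0, 0, np.float64(0.76)], [0, 0, np.float64(0.76)], [0, 0, np.float64(0.76)], [0, 0, np.float64(0.76)], [0, 0, np.float64(0.76)]]
dp [[-0.98, -0.15, 0.22], [-0.98, -0.08, 0.22], [-0.99, -0.01, 0.22], [-0.99, 0.06, 0.22], [-0.98, 0.13, 0.22]] rot [[0, 0, np.float64(0.59)], [0, 0, np.float64(0.59)], [0, 0, np.float64(0.59)], [0, 0, np.float64(0.59)], [0, 0, np.float64(0.59)]]
dp [[-0.97, 0.2, 0.22], [-0.95, 0.27, 0.22], [-0.93, 0.34, 0.22], [-0.9, 0.4, 0.22], [-0.87, 0.47, 0.22]] rot [[0, 0, np.float64(0.59)], [0, 0, np.float64(0.59)], [0, 0, np.float64(0.59)], [0, 0, np.float64(0.59)], [0, 0, np.float64(0.59)]]
dp [[-0.83, 0.53, 0.22], [-0.79, 0.59, 0.22], [-0.75, 0.64, 0.22], [-0.7, 0.69, 0.22], [-0.65, 0.74, 0.22]] rot [[0, 0, np.float64(0.59)], [0, 0, np.float64(0.59)], [0, 0, np.float64(0.59)], [0, 0, np.float64(0.59)], [0, 0, np.float64(0.59)]]
```

```bash
sed -i 's/round(-np.radians(dy\/n)\/.12,2)/round(float(-np.radians(dy\/n)\/.12),2)/' h.py; python3 - <<'E'
from h import *
plan([(.54,.1,.2,85,20),(.436,-.332,.1,23.75,15)])
E
```

```text
dp [[-0.82, -0.63, 0.08], [-0.86, -0.57, 0.08], [-0.9, -0.51, 0.08], [-0.93, -0.45, 0.08], [-0.96, -0.38, 0.08]] rot [[0, 0, 0.57], [0, 0, 0.57], [0, 0, 0.57], [0, 0, 0.57], [0, 0, 0.57]]
dp [[-0.98, -0.32, 0.08], [-1.0, -0.25, 0.08], [-1.02, -0.18, 0.08], [-1.03, -0.11, 0.08], [-1.03, -0.04, 0.08]] rot [[0, 0, 0.57], [0, 0, 0.57], [0, 0, 0.57], [0, 0, 0.57], [0, 0, 0.57]]
dp [[-1.03, 0.03, 0.08], [-1.03, 0.1, 0.08], [-1.02, 0.17, 0.08], [-1.0, 0.24, 0.08], [-0.98, 0.31, 0.08]] rot [[0, 0, 0.57], [0, 0, 0.57], [0, 0, 0.57], [0, 0, 0.57], [0, 0, 0.57]]
dp [[-0.96, 0.38, 0.08], [-0.93, 0.44, 0.08], [-0.9, 0.51, 0.08], [-0.86, 0.57, 0.08], [-0.82, 0.63, 0.08]] rot [[0, 0, 0.57], [0, 0, 0.57], [0, 0, 0.57], [0, 0, 0.57], [0, 0, 0.57]]
dp [[-0.98, -0.15, 0.22], [-0.98, -0.08, 0.22], [-0.99, -0.01, 0.22], [-0.99, 0.06, 0.22], [-0.98, 0.13, 0.22]] rot [[0, 0, 0.59], [0, 0, 0.59], [0, 0, 0.59], [0, 0, 0.59], [0, 0, 0.59]]
dp [[-0.97, 0.2, 0.22], [-0.95, 0.27, 0.22], [-0.93, 0.34, 0.22], [-0.9, 0.4, 0.22], [-0.87, 0.47, 0.22]] rot [[0, 0, 0.59], [0, 0, 0.59], [0, 0, 0.59], [0, 0, 0.59], [0, 0, 0.59]]
dp [[-0.83, 0.53, 0.22], [-0.79, 0.59, 0.22], [-0.75, 0.64, 0.22], [-0.7, 0.69, 0.22], [-0.65, 0.74, 0.22]] rot [[0, 0, 0.59], [0, 0, 0.59], [0, 0, 0.59], [0, 0, 0.59], [0, 0, 0.59]]
```

Emit:
send_rows --dp '[[-0.82,-0.63,0.08],[-0.86,-0.57,0.08],[-0.9,-0.51,0.08],[-0.93,-0.45,0.08],[-0.96,-0.38,0.08]]' --rotation '[[0,0,0.57],[0,0,0.57],[0,0,0.57],[0,0,0.57],[0,0,0.57]]' --gripper 1

```text
time_s: 0.72
eef_pos: [0.2661, 0.4744, 0.2357]
eef_rot: [0.308, 0.951, -0.0, -0.0]
ft_force: [-0.8, -0.6, -0.2]
grip_width: 0.0854
gripper_force: 0.0
```

Emit:
send_rows --dp '[[-0.98,-0.32,0.08],[-1.0,-0.25,0.08],[-1.0,-0.18,0.08],[-1.0,-0.11,0.08],[-1.0,-0.04,0.08]]' --rotation '[[0,0,0.57],[0,0,0.57],[0,0,0.57],[0,0,0.57],[0,0,0.57]]'

```text
time_s: 1.35
eef_pos: [0.3562, 0.3515, 0.2238]
eef_rot: [0.465, 0.885, -0.0, -0.0]
ft_force: [0.3, 0.3, -0.3]
grip_width: 0.0852
gripper_force: 0.0
```

Emit:
send_rows --dp '[[-1.0,0.03,0.08],[-1.0,0.1,0.08],[-1.0,0.17,0.08],[-1.0,0.24,0.08],[-0.98,0.31,0.08]]' --rotation '[[0,0,0.57],[0,0,0.57],[0,0,0.57],[0,0,0.57],[0,0,0.57]]'

```text
time_s: 1.98
eef_pos: [0.4466, 0.2291, 0.2118]
eef_rot: [0.609, 0.793, -0.0, -0.0]
ft_force: [-0.3, 0.4, -0.1]
grip_width: 0.0854
gripper_force: 0.0
```

Emit:
send_rows --dp '[[-0.96,0.38,0.08],[-0.93,0.44,0.08],[-0.9,0.51,0.08],[-0.86,0.57,0.08],[-0.82,0.63,0.08]]' --rotation '[[0,0,0.57],[0,0,0.57],[0,0,0.57],[0,0,0.57],[0,0,0.57]]'

```text
time_s: 2.6
eef_pos: [0.5392, 0.1051, 0.1997]
eef_rot: [0.735, 0.678, -0.0, -0.0]
ft_force: [-0.7, 0.3, -0.4]
grip_width: 0.0851
gripper_force: 0.0
```

Emit:
send_rows --dp '[[-0.98,-0.15,0.22],[-0.98,-0.08,0.22],[-0.99,-0.01,0.22],[-0.99,0.06,0.22],[-0.98,0.13,0.22]]' --rotation '[[0,0,0.59],[0,0,0.59],[0,0,0.59],[0,0,0.59],[0,0,0.59]]'

```text
time_s: 3.22
eef_pos: [0.5044, -0.0392, 0.1667]
eef_rot: [0.843, 0.538, -0.0, -0.0]
ft_force: [0.4, 0.8, 0.1]
grip_width: 0.0853
gripper_force: 0.0
```

Emit:
send_rows --dp '[[-0.97,0.2,0.22],[-0.95,0.27,0.22],[-0.93,0.34,0.22],[-0.9,0.4,0.22],[-0.87,0.47,0.22]]' --rotation '[[0,0,0.59],[0,0,0.59],[0,0,0.59],[0,0,0.59],[0,0,0.59]]'

```text
time_s: 3.85
eef_pos: [0.4713, -0.1836, 0.1337]
eef_rot: [0.925, 0.381, -0.0, -0.0]
ft_force: [0.6, -0.9, 0.6]
grip_width: 0.0852
gripper_force: 0.0
```

Emit:
send_rows --dp '[[-0.83,0.53,0.22],[-0.79,0.59,0.22],[-0.75,0.64,0.22],[-0.7,0.69,0.22],[-0.65,0.74,0.22]]' --rotation '[[0,0,0.59],[0,0,0.59],[0,0,0.59],[0,0,0.59],[0,0,0.59]]'

```text
time_s: 4.47
eef_pos: [0.4392, -0.3277, 0.1007]
eef_rot: [0.977, 0.212, -0.0, -0.0]
ft_force: [0.2, 0.4, 0.5]
grip_width: 0.0857
gripper_force: 0.0
```

```bash
python3 - <<'E'
from h import *
p,y,r,s=pose(); print(s["time_s"],p,y,s["joints"],r.as_matrix()[:,2])
plan([(.436,-.332,.024,23.75,5)])
E
```

```text
4.475 [ 0.43915781 -0.32773986  0.10067914] 24.48922506571909 [-7.59129219e-01  2.64280770e-01 -3.77394544e-01  9.29950182e-01
  5.01775401e-05  1.95504591e+00] [-5.66971854e-04  6.07109137e-04 -9.99999655e-01]
dp [[-0.03, 0.02, 0.51], [-0.03, 0.02, 0.51], [-0.03, 0.02, 0.51], [-0.03, 0.02, 0.51], [-0.03, 0.02, 0.51]] rot [[0, 0, 0.02], [0, 0, 0.02], [0, 0, 0.02], [0, 0, 0.02], [0, 0, 0.02]]
```

Emit:
send_rows --dp '[[-0.03,0.02,0.51],[-0.03,0.02,0.51],[-0.03,0.02,0.51],[-0.03,0.02,0.51],[-0.03,0.02,0.51]]' --rotation '[[0,0,0.02],[0,0,0.02],[0,0,0.02],[0,0,0.02],[0,0,0.02]]'

```text
time_s: 5.1
eef_pos: [0.4369, -0.3312, 0.0237]
eef_rot: [0.978, 0.208, -0.0, -0.0]
ft_force: [-0.8, -0.5, 0.3]
grip_width: 0.0852
gripper_force: 0.0
```

Emit:
send_rows --dp '[[0,0,0],[0,0,0],[0,0,0],[0,0,0],[0,0,0]]' --rotation '[[0,0,0],[0,0,0],[0,0,0],[0,0,0],[0,0,0]]' --gripper 0

```text
time_s: 5.72
eef_pos: [0.4376, -0.3324, 0.0258]
eef_rot: [0.978, 0.207, 0.001, 0.001]
ft_force: [-0.0, 0.4, 4.1]
grip_width: 0.0227
gripper_force: 60.6
```

Emit:
send_rows --dp '[[0,0,0],[0,0,0],[0,0,0],[0,0,0],[0,0,0]]' --rotation '[[0,0,0],[0,0,0],[0,0,0],[0,0,0],[0,0,0]]'

```text
time_s: 6.35
eef_pos: [0.4376, -0.3324, 0.0258]
eef_rot: [0.978, 0.207, 0.001, 0.001]
ft_force: [-0.1, -0.8, 5.7]
grip_width: 0.0226
gripper_force: 60.8
```

```bash
python3 - <<'E'
from h import *
plan([(.437,-.332,.12,24,5),(.737,.063,.14,205,30),(.737,.063,.085,205,5)])
E
```

```text
dp [[-0.0, -0.0, -0.63], [-0.0, -0.0, -0.63], [-0.0, -0.0, -0.63], [-0.0, -0.0, -0.63], [-0.0, -0.0, -0.63]] rot [[0, 0, -0.0], [0, 0, -0.0], [0, 0, -0.0], [0, 0, -0.0], [0, 0, -0.0]]
dp [[0.48, -0.27, -0.02], [0.51, -0.21, -0.02], [0.53, -0.16, -0.02], [0.54, -0.1, -0.02], [0.55, -0.04, -0.02]] rot [[0, 0, -0.88], [0, 0, -0.88], [0, 0, -0.88], [0, 0, -0.88], [0, 0, -0.88]]
dp [[0.55, 0.01, -0.02], [0.55, 0.07, -0.02], [0.54, 0.13, -0.02], [0.52, 0.18, -0.02], [0.5, 0.24, -0.02]] rot [[0, 0, -0.88], [0, 0, -0.88], [0, 0, -0.88], [0, 0, -0.88], [0, 0, -0.88]]
dp [[0.47, 0.29, -0.02], [0.44, 0.34, -0.02], [0.4, 0.38, -0.02], [0.36, 0.42, -0.02], [0.31, 0.46, -0.02]] rot [[0, 0, -0.88], [0, 0, -0.88], [0, 0, -0.88], [0, 0, -0.88], [0, 0, -0.88]]
dp [[0.26, 0.49, -0.02], [0.21, 0.51, -0.02], [0.15, 0.53, -0.02], [0.1, 0.54, -0.02], [0.04, 0.55, -0.02]] rot [[0, 0, -0.88], [0, 0, -0.88], [0, 0, -0.88], [0, 0, -0.88], [0, 0, -0.88]]
dp [[-0.02, 0.55, -0.02], [-0.08, 0.55, -0.02], [-0.13, 0.53, -0.02], [-0.19, 0.52, -0.02], [-0.24, 0.5, -0.02]] rot [[0, 0, -0.88], [0, 0, -0.88], [0, 0, -0.88], [0, 0, -0.88], [0, 0, -0.88]]
dp [[-0.29, 0.47, -0.02], [-0.34, 0.43, -0.02], [-0.38, 0.4, -0.02], [-0.42, 0.35, -0.02], [-0.46, 0.31, -0.02]] rot [[0, 0, -0.88], [0, 0, -0.88], [0, 0, -0.88], [0, 0, -0.88], [0, 0, -0.88]]
dp [[-0.0, 0.0, 0.37], [-0.0, 0.0, 0.37], [-0.0, 0.0, 0.37], [-0.0, 0.0, 0.37], [-0.0, 0.0, 0.37]] rot [[0, 0, -0.0], [0, 0, -0.0], [0, 0, -0.0], [0, 0, -0.0], [0, 0, -0.0]]
```

Emit:
send_rows --dp '[[0,0,-0.63],[0,0,-0.63],[0,0,-0.63],[0,0,-0.63],[0,0,-0.63]]' --rotation '[[0,0,0],[0,0,0],[0,0,0],[0,0,0],[0,0,0]]'

```text
time_s: 6.98
eef_pos: [0.4361, -0.331, 0.1191]
eef_rot: [0.978, 0.207, -0.001, -0.001]
ft_force: [-0.0, -0.3, -2.1]
grip_width: 0.0227
gripper_force: 59.9
```

Emit:
send_rows --dp '[[0.48,-0.27,-0.02],[0.51,-0.21,-0.02],[0.53,-0.16,-0.02],[0.54,-0.1,-0.02],[0.55,-0.04,-0.02]]' --rotation '[[0,0,-0.88],[0,0,-0.88],[0,0,-0.88],[0,0,-0.88],[0,0,-0.88]]'

```text
time_s: 7.6
eef_pos: [0.4865, -0.265, 0.1215]
eef_rot: [0.889, 0.457, -0.0, -0.001]
ft_force: [-0.3, -0.0, -0.9]
grip_width: 0.0226
gripper_force: 60.0
```

Emit:
send_rows --dp '[[0.55,0.01,-0.02],[0.55,0.07,-0.02],[0.54,0.13,-0.02],[0.52,0.18,-0.02],[0.5,0.24,-0.02]]' --rotation '[[0,0,-0.88],[0,0,-0.88],[0,0,-0.88],[0,0,-0.88],[0,0,-0.88]]'

```text
time_s: 8.22
eef_pos: [0.5364, -0.1988, 0.1244]
eef_rot: [0.739, 0.673, -0.0, -0.001]
ft_force: [0.1, -0.4, -1.2]
grip_width: 0.0224
gripper_force: 60.0
```

Emit:
send_rows --dp '[[0.47,0.29,-0.02],[0.44,0.34,-0.02],[0.4,0.38,-0.02],[0.36,0.42,-0.02],[0.31,0.46,-0.02]]' --rotation '[[0,0,-0.88],[0,0,-0.88],[0,0,-0.88],[0,0,-0.88],[0,0,-0.88]]'

```text
time_s: 8.85
eef_pos: [0.5865, -0.1327, 0.1273]
eef_rot: [0.538, 0.843, -0.0, -0.001]
ft_force: [-1.5, -0.3, -1.3]
grip_width: 0.0226
gripper_force: 60.0
```

Emit:
send_rows --dp '[[0.26,0.49,-0.02],[0.21,0.51,-0.02],[0.15,0.53,-0.02],[0.1,0.54,-0.02],[0.04,0.55,-0.02]]' --rotation '[[0,0,-0.88],[0,0,-0.88],[0,0,-0.88],[0,0,-0.88],[0,0,-0.88]]'

```text
time_s: 9.48
eef_pos: [0.6362, -0.0668, 0.1302]
eef_rot: [0.299, 0.954, -0.0, -0.001]
ft_force: [-0.8, 0.8, -1.2]
grip_width: 0.0227
gripper_force: 60.0
```

Emit:
send_rows --dp '[[-0.02,0.55,-0.02],[-0.08,0.55,-0.02],[-0.13,0.53,-0.02],[-0.19,0.52,-0.02],[-0.24,0.5,-0.02]]' --rotation '[[0,0,-0.88],[0,0,-0.88],[0,0,-0.88],[0,0,-0.88],[0,0,-0.88]]'

```text
time_s: 10.1
eef_pos: [0.686, -0.0007, 0.1331]
eef_rot: [0.04, 0.999, 0.0, -0.001]
ft_force: [0.6, -0.5, -1.7]
grip_width: 0.023
gripper_force: 60.0
```

Emit:
send_rows --dp '[[-0.29,0.47,-0.02],[-0.34,0.43,-0.02],[-0.38,0.4,-0.02],[-0.42,0.35,-0.02],[-0.46,0.31,-0.02]]' --rotation '[[0,0,-0.88],[0,0,-0.88],[0,0,-0.88],[0,0,-0.88],[0,0,-0.88]]'

```text
time_s: 10.72
eef_pos: [0.7353, 0.0655, 0.1359]
eef_rot: [-0.222, 0.975, 0.0, -0.001]
ft_force: [-0.3, -0.9, -0.9]
grip_width: 0.0229
gripper_force: 60.0
```

```bash
python3 - <<'E'
from h import *
p,y,r,s=pose(); print(s["time_s"],p,y,s["joints"].round(2),r.as_matrix()[:,2],s["ft_force"],s["ft_torque"],s["grip_width"])
plan([(.737,.063,.08,205,5)])
t=read_camera("top")[:,:,::-1];w=read_camera("side")[:,:,::-1]
cv2.imwrite("pics/top1.png",t);cv2.imwrite("pics/side1.png",w)
print(proj("top",p),proj("side",p))
a=cv2.resize(t[140:240,200:330],None,fx=3,fy=3,interpolation=cv2.INTER_CUBIC);b=cv2.resize(w[170:270,270:400],None,fx=3,fy=3,interpolation=cv2.INTER_CUBIC)
cv2.imwrite("pics/ap1.png",np.hstack([a,b]))
E
```

```text
10.725 [0.73531013 0.06545644 0.13592947] -154.35040753469292 [ 0.    0.54  0.12  1.15  0.   -0.45] [-2.48751298e-03  4.41859369e-05 -9.99996905e-01] [-0.34853826 -0.92619164 -0.88457278] [-0.04773964 -0.02804383 -0.0136334 ] 0.02292877168226381
dp [[-0.0, -0.02, 0.37], [0.02, -0.01, 0.37], [0.01, 0.01, 0.37], [-0.01, 0.02, 0.37], [-0.02, -0.0, 0.37]] rot [[0, 0, -10.45], [0, 0, -10.45], [0, 0, -10.45], [0, 0, -10.45], [0, 0, -10.45]]
[253.39954716 136.24818446] [337.44485973 182.59701364]
```

View pics/ap1.png

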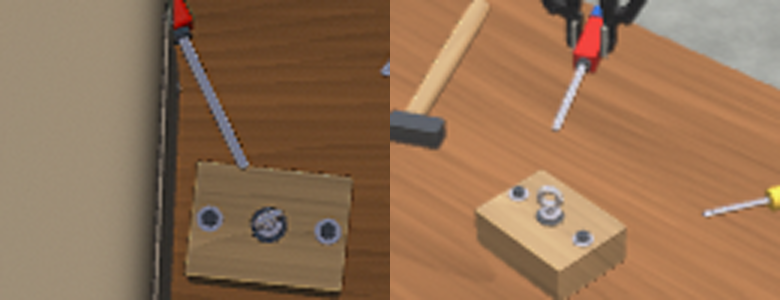

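The shank, held by the gripper, points at the eye. The tip is at about (281,195) in the top view and (325,213) in the side view, and the shank is roughly square to the loop's plane. Now I check the tip's height and pitch.

```bash
python3 - <<'E'
from h import *
p,y,r,s=pose()
print("tip",tri((280.8,194.8),(325.1,212.5)))
# point at shank root (handle end)
print("root",tri((259.7,152.5),(270+(584-390)/3-.3,170+66/3-.3)))
d=r.apply([1,0,0]); print("pred tip",p+.144*d+[0,0,-.0108],"root",p+.034*d+[0,0,-.0108])
# loop re-measured from the same pictures
t=cv2.imread("pics/top1.png",0); print(t[206:222,281:298])
E
```

```text
tip (array([0.61083773, 0.00689469, 0.12623432]), np.float64(0.0005231236601514409))
root (array([0.70367526, 0.05197754, 0.12587369]), np.float64(0.0016073194416544613))
pred tip [0.60608201 0.00419154 0.1254313 ] root [0.70533978 0.05160342 0.1253424 ]
[[104 103 103 103 102 102 101 100  98  98  97  98  96  96  96  95  95]
 [104 105 105 105 105 107 107 107 109 107 108 104 105 104 103 102 101]
 [ 99  99 100 103 104 106 107 107 108 111 108 107 106 106 107 107 107]
 [101  98 100 102 104 102  73  65  78  42  56  95 103 104 104 105 105]
 [104 105 106 104  73  46  50  81  85 137 124 123 117  84 103 102 101]
 [104 106 104  74  47  69 104 133 120 120 120 126 110  91 108 104 101]
 [101 103  99  55  62 141 122 120 118 123 115  58  44  55  85 109 104]
 [104 102  71  55 101 126 118 123 120  95 107  73  46  53  85 107 104]
 [104 104  89  78 112 119 117 100 124 118  83 128 121  48  73 108 105]
 [106 105  87  57  96  80  71 118 109 115  86 129 130  45  73 110 105]
 [112 114 106  28  53  73  84  99  74  87 124 120  80  47  65 111 108]
 [108 111 114  79  59 100 130 127 123 124 125 106  37  59  92 101 100]
 [102 104  98  39  49  55  78 115 129 106  84  48  47  69 107 104 101]
 [105 107 110 109  93  50  50  49  46  49  50  52  85 110 107 107 104]
 [104 103 104 108 105  72  55  60  49  52  79  75 115 113 111 110 109]
 [108 109 107 107 107 108 111 112 112 110 109 108 109 107 108 106 108]]
```

```bash
sed -i 's/dy=w\[3\]-y$/dy=(w[3]-y+180)%360-180/; s/; dy=w\[3\]-y/; dy=(w[3]-y+180)%360-180/' h.py; python3 - <<'E'
from h import *
print(onz("top",289.1,212,.08),onz("top",285.5,213.8,.078)-onz("top",292.8,210.2,.078))
plan([(.7317,.0624,.0795,205.65,5)])
E
```

```text
[ 0.58305437 -0.00993197  0.08      ] [-0.00815948  0.01604045  0.        ]
dp [[0.04, -0.01, 0.38], [0.04, -0.01, 0.38], [0.04, -0.01, 0.38], [0.04, -0.01, 0.38], [0.04, -0.01, 0.38]] rot [[0, 0, -0.0], [0, 0, -0.0], [0, 0, -0.0], [0, 0, -0.0], [0, 0, -0.0]]
```

Emit:
send_rows --dp '[[0.04,-0.01,0.38],[0.04,-0.01,0.38],[0.04,-0.01,0.38],[0.04,-0.01,0.38],[0.04,-0.01,0.38]]' --rotation '[[0,0,0],[0,0,0],[0,0,0],[0,0,0],[0,0,0]]'

```text
time_s: 11.45
eef_pos: [0.7309, 0.0608, 0.0793]
eef_rot: [-0.22, 0.975, 0.0, -0.0]
ft_force: [-1.1, -0.3, -2.0]
grip_width: 0.0229
gripper_force: 59.9
```

Emit:
send_rows --dp '[[0,0,0],[0,0,0],[0,0,0],[0.1,0,0],[0.1,0,0]]' --rotation '[[0,0,0],[0,0,0],[0,0,0],[0,0,0],[0,0,0]]'

```text
time_s: 12.08
eef_pos: [0.7258, 0.0584, 0.0806]
eef_rot: [-0.22, 0.975, -0.0, 0.0]
ft_force: [0.1, 0.0, -1.2]
grip_width: 0.0228
gripper_force: 59.9
```

```bash
python3 - <<'E'
from h import *
p,y,r,s=pose(); print(s["time_s"],p,y,s["ft_force"],s["ft_torque"])
t=read_camera("top")[:,:,::-1];w=read_camera("side")[:,:,::-1]
cv2.imwrite("pics/top2.png",t);cv2.imwrite("pics/side2.png",w)
a=cv2.resize(t[180:230,262:312],None,fx=8,fy=8,interpolation=cv2.INTER_CUBIC);b=cv2.resize(w[212:262,298:348],None,fx=8,fy=8,interpolation=cv2.INTER_CUBIC)
cv2.imwrite("pics/ap2.png",np.hstack([a,b]))
E
```

```text
12.075 [0.72575359 0.05840759 0.08063833] -154.55200577172076 [ 0.06090021  0.00252552 -1.18843072] [-0.02453976 -0.03385101  0.00117766]
```

View pics/ap2.png

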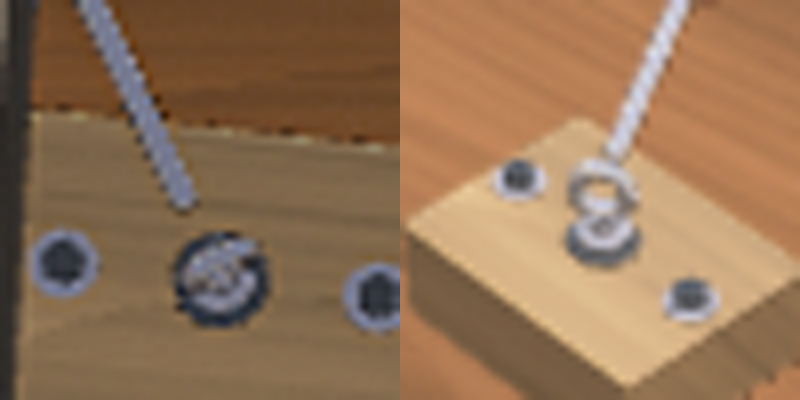

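Both views put the shank's line through the hole, within about 0.5 mm: top tip (187,203) towards loop centre (218,262), side tip (617,150) towards hole (603,188). Inserting.

Emit:
send_rows --dp '[[0.18,0,0.03],[0.18,0,0],[0.18,0,0],[0.18,0,0],[0.18,0,0]]' --rotation '[[0,0,0],[0,0,0],[0,0,0],[0,0,0],[0,0,0]]'

```text
time_s: 12.8
eef_pos: [0.7011, 0.0467, 0.0795]
eef_rot: [-0.22, 0.975, -0.0, 0.0]
ft_force: [0.1, -0.3, -1.3]
grip_width: 0.0224
gripper_force: 59.9
```

```bash
python3 - <<'E'
from h import *
p,y,r,s=pose(); print(s["time_s"],p,y,s["ft_force"],s["ft_torque"])
E
```

```text
12.8 [0.70108618 0.04671106 0.07948721] -154.55077845102883 [ 0.10457199 -0.25843021 -1.25151638] [-0.05129809 -0.05288651 -0.02481167]
```

Emit:
send_rows --dp '[[0.18,0,0],[0.18,0,0],[0.18,0,0],[0.18,0,0],[0.18,0,0]]' --rotation '[[0,0,0],[0,0,0],[0,0,0],[0,0,0],[0,0,0]]'

```text
time_s: 13.42
eef_pos: [0.6767, 0.0351, 0.0794]
eef_rot: [-0.22, 0.975, -0.0, 0.0]
ft_force: [0.3, -0.1, -1.5]
grip_width: 0.0225
gripper_force: 59.9
```

```bash
python3 - <<'E'
from h import *
p,y,r,s=pose(); print(s["time_s"],p,y,s["ft_force"],s["ft_torque"])
t=read_camera("top")[:,:,::-1];w=read_camera("side")[:,:,::-1]
cv2.imwrite("pics/top3.png",t);cv2.imwrite("pics/side3.png",w)
a=cv2.resize(t[180:230,262:312],None,fx=8,fy=8,interpolation=cv2.INTER_CUBIC);b=cv2.resize(w[212:262,298:348],None,fx=8,fy=8,interpolation=cv2.INTER_CUBIC)
cv2.imwrite("pics/ap3.png",np.hstack([a,b]))
E
```

```text
13.425 [0.67673548 0.03512303 0.07942083] -154.54782034495273 [ 0.28836412 -0.07789355 -1.54540062] [ 0.02606508 -0.00645707 -0.00105317]
```

View pics/ap3.png

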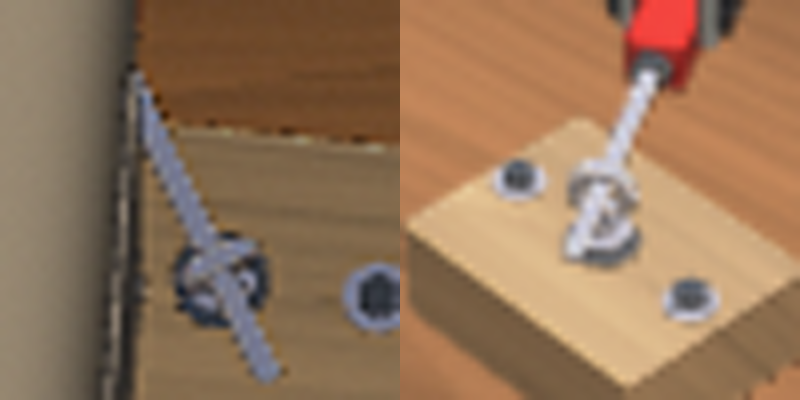

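The shank is through the loop: in the top view the tip is at (270,378), beyond the eye, with no contact force. Now I swing clockwise about the screw axis.

Emit:
send_rows --dp '[[0.025,-0.413,0],[0.025,-0.413,0],[0.025,-0.413,0],[0.025,-0.413,0],[0,0,0]]' --rotation '[[0,0,1],[0,0,1],[0,0,1],[0,0,1],[0,0,0]]'

```text
time_s: 14.15
eef_pos: [0.6873, -0.0136, 0.0794]
eef_rot: [0.018, 1.0, 0.0, 0.0]
ft_force: [0.7, 0.2, -1.4]
grip_width: 0.0228
gripper_force: 59.9
```

```bash
cat >> h.py <<'E'
L=np.array([.583,-.009,.069])
def mom():
    S=[]
    p,y,r,s=pose(); a=p-L; x=r.apply([1,0,0]); yy=r.apply([0,1,0]); F=s["ft_force"];T=s["ft_torque"]
    print("t",s["time_s"],"yaw",round(y%360,2),"rad",round(np.radians(y%360),4),"rho",np.linalg.norm(a[:2]).round(4),"phi",round(np.degrees(np.arctan2(-a[1],-a[0]))%360,2),"z",p[2].round(4))
    print(" F tool",round(F@x,2),round(F@yy,2),"Fz",F[2].round(2),"T",T.round(3),"M",round(a[0]*F[1]-a[1]*F[0]+T[2],3))
E
python3 -c "
from h import *
mom()"
```

```text
t 14.15 yaw 177.96 rad 3.1059 rho 0.1044 phi 177.46 z 0.0794
 F tool -0.69 0.24 Fz -1.36 T [-0.224 -0.041  0.082] M 0.108
```

Emit:
send_rows --dp '[[0.004,-0.174,0],[0.004,-0.174,0],[0.004,-0.174,0],[0.004,-0.174,0],[0,0,0]]' --rotation '[[0,0,0.417],[0,0,0.417],[0,0,0.417],[0,0,0.417],[0,0,0]]'

```text
time_s: 14.78
eef_pos: [0.6841, -0.0339, 0.0794]
eef_rot: [0.116, 0.993, -0.001, -0.0]
ft_force: [-0.9, -1.9, -1.0]
grip_width: 0.0228
gripper_force: 60.0
```

```bash
python3 -c "
from h import *
for i in range(3): mom(); read_camera('top')"
```

```text
t 14.775 yaw 166.64 rad 2.9084 rho 0.1041 phi 166.19 z 0.0794
 F tool 0.42 -2.05 Fz -0.97 T [-0.677  0.128  0.502] M 0.288
t 14.825 yaw 166.64 rad 2.9085 rho 0.1041 phi 166.22 z 0.0794
 F tool 0.21 -3.68 Fz -0.65 T [-0.719  0.142  0.459] M 0.075
t 14.875 yaw 166.62 rad 2.9081 rho 0.1041 phi 166.22 z 0.0794
 F tool 0.63 -3.51 Fz -0.5 T [-0.769  0.203  0.469] M 0.104
```

Emit:
send_rows --dp '[[0.004,-0.194,0],[0.004,-0.194,0],[0.004,-0.184,0],[0,0,0],[0,0,0]]' --rotation '[[0,0,0.417],[0,0,0.417],[0,0,0.417],[0,0,0],[0,0,0]]'

```text
time_s: 15.55
eef_pos: [0.6792, -0.0493, 0.0794]
eef_rot: [0.191, 0.982, 0.0, 0.0]
ft_force: [-0.2, -0.9, -2.4]
grip_width: 0.0228
gripper_force: 59.9
```

```bash
python3 -c "
from h import *
for i in range(3): mom(); read_camera('top')"
```

```text
t 15.55 yaw 157.96 rad 2.7569 rho 0.1043 phi 157.26 z 0.0794
 F tool -0.15 -0.89 Fz -2.39 T [-0.127  0.018  0.185] M 0.093
t 15.6 yaw 157.95 rad 2.7568 rho 0.1043 phi 157.26 z 0.0794
 F tool -0.12 -0.04 Fz -1.42 T [-0.149 -0.035  0.176] M 0.172
t 15.65 yaw 157.94 rad 2.7566 rho 0.1043 phi 157.23 z 0.0794
 F tool -0.03 0.13 Fz -1.17 T [-0.144 -0.034  0.154] M 0.167
```

Emit:
send_rows --dp '[[0.004,-0.18,0],[0.004,-0.18,0],[0.004,-0.174,0],[0,0,0],[0,0,0]]' --rotation '[[0,0,0.417],[0,0,0.417],[0,0,0.417],[0,0,0],[0,0,0]]'

```text
time_s: 16.32
eef_pos: [0.6721, -0.0637, 0.0794]
eef_rot: [0.264, 0.964, 0.0, -0.0]
ft_force: [-0.1, 1.3, -2.4]
grip_width: 0.0228
gripper_force: 59.9
```

```bash
python3 -c "
from h import *
for i in range(3): mom(); read_camera('top')"
```

```text
t 16.325 yaw 149.34 rad 2.6064 rho 0.1045 phi 148.45 z 0.0794
 F tool 0.71 1.07 Fz -2.37 T [ 0.225 -0.091  0.025] M 0.136
t 16.375 yaw 149.33 rad 2.6063 rho 0.1045 phi 148.44 z 0.0794
 F tool 0.58 1.37 Fz -1.18 T [ 0.22  -0.15   0.009] M 0.151
t 16.425 yaw 149.32 rad 2.6062 rho 0.1045 phi 148.43 z 0.0794
 F tool 0.42 1.04 Fz -1.87 T [ 0.29  -0.129  0.03 ] M 0.138
```

Emit:
send_rows --dp '[[0.002,-0.106,0],[0.002,-0.106,0],[0,0,0],[0,0,0],[0,0,0]]' --rotation '[[0,0,0.25],[0,0,0.25],[0,0,0],[0,0,0],[0,0,0]]'

```text
time_s: 17.1
eef_pos: [0.6685, -0.0694, 0.0794]
eef_rot: [0.294, 0.956, 0.0, -0.0]
ft_force: [-0.5, 3.4, -1.9]
grip_width: 0.0225
gripper_force: 59.8
```

```bash
python3 -c "
from h import *
for i in range(2): mom(); read_camera('top')"
```

```text
t 17.1 yaw 145.84 rad 2.5454 rho 0.1047 phi 144.77 z 0.0794
 F tool 2.35 2.56 Fz -1.9 T [ 0.638 -0.156 -0.206] M 0.057
t 17.15 yaw 145.84 rad 2.5454 rho 0.1047 phi 144.77 z 0.0794
 F tool 2.16 2.97 Fz -2.46 T [ 0.686 -0.141 -0.181] M 0.126
```

Emit:
send_rows --dp '[[0.002,-0.09,0],[0.002,-0.09,0],[0,0,0],[0,0,0],[0,0,0]]' --rotation '[[0,0,0.25],[0,0,0.25],[0,0,0],[0,0,0],[0,0,0]]'

```text
time_s: 17.82
eef_pos: [0.665, -0.0741, 0.0793]
eef_rot: [0.322, 0.947, -0.0, -0.0]
ft_force: [-1.8, 2.4, -1.2]
grip_width: 0.0228
gripper_force: 59.8
```

```bash
python3 -c "
from h import *
for i in range(2): mom(); read_camera('top')"
```

```text
t 17.825 yaw 142.41 rad 2.4855 rho 0.1047 phi 141.55 z 0.0793
 F tool 2.89 0.81 Fz -1.18 T [0.318 0.101 0.074] M 0.155
t 17.875 yaw 142.41 rad 2.4855 rho 0.1048 phi 141.58 z 0.0793
 F tool 2.55 0.44 Fz -2.74 T [0.385 0.157 0.041] M 0.082
```

Emit:
send_rows --dp '[[0.012,-0.1,0],[0.012,-0.1,0],[0,0,0],[0,0,0],[0,0,0]]' --rotation '[[0,0,0.25],[0,0,0.25],[0,0,0],[0,0,0],[0,0,0]]'

```text
time_s: 18.55
eef_pos: [0.6612, -0.0786, 0.0795]
eef_rot: [0.35, 0.937, -0.0, 0.0]
ft_force: [-0.7, 0.0, -2.7]
grip_width: 0.0224
gripper_force: 59.8
```

```bash
python3 -c "
from h import *
for i in range(2): mom(); read_camera('top')"
```

```text
t 18.55 yaw 138.97 rad 2.4255 rho 0.1046 phi 138.33 z 0.0795
 F tool 0.56 -0.46 Fz -2.7 T [-0.195  0.097  0.225] M 0.176
t 18.6 yaw 138.97 rad 2.4255 rho 0.1047 phi 138.33 z 0.0795
 F tool -0.66 -0.96 Fz -1.88 T [-0.22   0.08   0.264] M 0.164
```

Emit:
send_rows --dp '[[0.004,-0.116,0],[0.004,-0.116,0],[0,0,0],[0,0,0],[0,0,0]]' --rotation '[[0,0,0.25],[0,0,0.25],[0,0,0],[0,0,0],[0,0,0]]'

```text
time_s: 19.27
eef_pos: [0.6567, -0.0833, 0.0796]
eef_rot: [0.378, 0.926, 0.0, 0.0]
ft_force: [1.3, -0.9, -2.9]
grip_width: 0.0229
gripper_force: 59.7
```

```bash
python3 -c "
from h import *
for i in range(2): mom(); read_camera('top')"
```

```text
t 19.275 yaw 135.53 rad 2.3654 rho 0.1046 phi 134.75 z 0.0796
 F tool -1.59 0.23 Fz -2.92 T [-0.244 -0.419  0.04 ] M 0.066
t 19.325 yaw 135.53 rad 2.3654 rho 0.1046 phi 134.75 z 0.0796
 F tool -1.5 0.63 Fz -1.37 T [-0.271 -0.433  0.045] M 0.114
```

Emit:
send_rows --dp '[[-0.006,-0.108,0],[-0.006,-0.108,0],[0,0,0],[0,0,0],[0,0,0]]' --rotation '[[0,0,0.25],[0,0,0.25],[0,0,0],[0,0,0],[0,0,0]]'

```text
time_s: 20.0
eef_pos: [0.652, -0.0879, 0.0795]
eef_rot: [0.406, 0.914, 0.0, 0.0]
ft_force: [2.1, 1.7, -2.8]
grip_width: 0.0223
gripper_force: 59.8
```

```bash
python3 -c "
from h import *
for i in range(2): mom(); read_camera('top')"
```

```text
t 20.0 yaw 132.09 rad 2.3055 rho 0.1048 phi 131.17 z 0.0795
 F tool -0.18 2.72 Fz -2.81 T [ 0.054 -0.59  -0.13 ] M 0.155
t 20.05 yaw 132.09 rad 2.3055 rho 0.1048 phi 131.16 z 0.0794
 F tool -0.87 2.97 Fz -2.42 T [ 0.128 -0.58  -0.104] M 0.209
```

Emit:
send_rows --dp '[[0.003,-0.098,0],[0.003,-0.098,0],[0,0,0],[0,0,0],[0,0,0]]' --rotation '[[0,0,0.25],[0,0,0.25],[0,0,0],[0,0,0],[0,0,0]]'

```text
time_s: 20.72
eef_pos: [0.6472, -0.0918, 0.0794]
eef_rot: [0.433, 0.901, -0.0, -0.0]
ft_force: [1.9, 0.8, -3.6]
grip_width: 0.0226
gripper_force: 59.7
```

```bash
python3 -c "
from h import *
for i in range(2): mom(); read_camera('top')"
```

```text
t 20.725 yaw 128.66 rad 2.2455 rho 0.1048 phi 127.79 z 0.0794
 F tool -0.59 2.02 Fz -3.58 T [-0.02  -0.499 -0.045] M 0.167
t 20.775 yaw 128.66 rad 2.2455 rho 0.1048 phi 127.78 z 0.0793
 F tool -0.12 2.02 Fz -3.18 T [ 0.039 -0.455 -0.039] M 0.173
```

Emit:
send_rows --dp '[[0.003,-0.101,0.01],[0.003,-0.101,0.01],[0,0,0],[0,0,0],[0,0,0]]' --rotation '[[0,0,0.25],[0,0,0.25],[0,0,0],[0,0,0],[0,0,0]]'

```text
time_s: 21.45
eef_pos: [0.6425, -0.0954, 0.0789]
eef_rot: [0.46, 0.888, -0.0, 0.0]
ft_force: [1.7, 0.4, -0.7]
grip_width: 0.0222
gripper_force: 59.9
```

```bash
python3 -c "
from h import *
for i in range(2): mom(); read_camera('top')"
```

```text
t 21.45 yaw 125.22 rad 2.1855 rho 0.1049 phi 124.53 z 0.0789
 F tool -0.69 1.65 Fz -0.73 T [-0.006 -0.35   0.167] M 0.341
t 21.5 yaw 125.22 rad 2.1855 rho 0.1049 phi 124.54 z 0.0789
 F tool -0.2 1.26 Fz -0.59 T [-0.005 -0.323  0.15 ] M 0.283
```

Emit:
send_rows --dp '[[0.001,-0.09,0],[0,0,0],[0,0,0],[0,0,0],[0,0,0]]' --rotation '[[0,0,0.17],[0,0,0],[0,0,0],[0,0,0],[0,0,0]]'

```text
time_s: 22.18
eef_pos: [0.6405, -0.0968, 0.0789]
eef_rot: [0.469, 0.883, 0.0, 0.0]
ft_force: [3.0, 2.0, -1.1]
grip_width: 0.0223
gripper_force: 59.9
```

```bash
python3 -c "
from h import *
for i in range(4): mom(); read_camera('top')"
```

```text
t 22.175 yaw 124.04 rad 2.165 rho 0.105 phi 123.22 z 0.0789
 F tool -0.08 3.62 Fz -1.07 T [ 0.274 -0.807 -0.091] M 0.29
t 22.225 yaw 124.04 rad 2.165 rho 0.105 phi 123.22 z 0.0789
 F tool -0.68 3.09 Fz -1.47 T [ 0.358 -0.81  -0.026] M 0.299
t 22.275 yaw 124.04 rad 2.1649 rho 0.105 phi 123.22 z 0.079
 F tool -0.06 4.16 Fz -1.03 T [ 0.278 -0.819 -0.033] M 0.403
t 22.325 yaw 124.04 rad 2.1649 rho 0.105 phi 123.21 z 0.0789
 F tool 0.11 3.63 Fz -1.12 T [ 0.324 -0.861 -0.04 ] M 0.34
```

Emit:
send_rows --dp '[[0.001,-0.085,0],[0,0,0],[0,0,0],[0,0,0],[0,0,0]]' --rotation '[[0,0,0.17],[0,0,0],[0,0,0],[0,0,0],[0,0,0]]'

```text
time_s: 23.0
eef_pos: [0.6385, -0.0982, 0.079]
eef_rot: [0.478, 0.878, 0.0, 0.0]
ft_force: [5.1, 2.0, -1.7]
grip_width: 0.0225
gripper_force: 59.9
```

```bash
python3 -c "
from h import *
for i in range(4): mom(); read_camera('top')"
```

```text
t 23.0 yaw 122.84 rad 2.144 rho 0.105 phi 121.88 z 0.079
 F tool -1.12 5.36 Fz -1.72 T [ 0.502 -0.985 -0.121] M 0.444
t 23.05 yaw 122.84 rad 2.144 rho 0.105 phi 121.89 z 0.079
 F tool 0.09 4.91 Fz -1.0 T [ 0.51  -1.029 -0.167] M 0.348
t 23.1 yaw 122.84 rad 2.1439 rho 0.105 phi 121.87 z 0.079
 F tool -0.98 5.03 Fz -2.04 T [ 0.477 -1.012 -0.162] M 0.369
t 23.15 yaw 122.84 rad 2.144 rho 0.105 phi 121.88 z 0.079
 F tool -1.01 5.28 Fz -2.21 T [ 0.435 -0.988 -0.113] M 0.443
```

Emit:
send_rows --dp '[[0.001,-0.07,0],[0,0,0],[0,0,0],[0,0,0],[0,0,0]]' --rotation '[[0,0,0.2],[0,0,0],[0,0,0],[0,0,0],[0,0,0]]'

```text
time_s: 23.82
eef_pos: [0.6365, -0.0994, 0.0789]
eef_rot: [0.489, 0.872, 0.0, 0.0]
ft_force: [4.0, 2.8, -1.0]
grip_width: 0.0222
gripper_force: 59.9
```

```bash
python3 -c "
from h import *
for i in range(4): mom(); read_camera('top')"
```

```text
t 23.825 yaw 121.5 rad 2.1205 rho 0.105 phi 120.61 z 0.0789
 F tool 0.3 4.9 Fz -0.97 T [ 0.431 -0.993 -0.099] M 0.415
t 23.875 yaw 121.5 rad 2.1206 rho 0.105 phi 120.61 z 0.0789
 F tool -0.39 4.87 Fz -1.68 T [ 0.445 -1.029 -0.044] M 0.469
t 23.925 yaw 121.5 rad 2.1205 rho 0.105 phi 120.6 z 0.0789
 F tool -0.53 5.39 Fz -1.27 T [ 0.487 -1.039 -0.07 ] M 0.497
t 23.975 yaw 121.5 rad 2.1205 rho 0.1051 phi 120.6 z 0.0789
 F tool -0.25 5.05 Fz -1.7 T [ 0.406 -1.007 -0.058] M 0.473
```

Emit:
send_rows --dp '[[0.002,-0.105,0],[0,0,0],[0,0,0],[0,0,0],[0,0,0]]' --rotation '[[0,0,0.28],[0,0,0],[0,0,0],[0,0,0],[0,0,0]]'

```text
time_s: 24.65
eef_pos: [0.6336, -0.1011, 0.0788]
eef_rot: [0.503, 0.864, -0.0, 0.0]
ft_force: [4.1, 1.7, -1.3]
grip_width: 0.0225
gripper_force: 60.0
```

```bash
python3 -c "
from h import *
for i in range(4): mom(); read_camera('top')"
```

```text
t 24.65 yaw 119.58 rad 2.0871 rho 0.1051 phi 118.78 z 0.0788
 F tool -0.55 4.39 Fz -1.27 T [ 0.305 -0.979 -0.018] M 0.444
t 24.7 yaw 119.58 rad 2.0871 rho 0.1051 phi 118.78 z 0.0788
 F tool -0.48 3.86 Fz -1.83 T [ 0.28  -0.873  0.042] M 0.449
t 24.75 yaw 119.58 rad 2.087 rho 0.1051 phi 118.77 z 0.0788
 F tool -1.33 3.52 Fz -1.52 T [ 0.296 -0.913  0.053] M 0.424
t 24.8 yaw 119.58 rad 2.0871 rho 0.1051 phi 118.79 z 0.0789
 F tool -0.87 4.71 Fz 0.22 T [ 0.278 -0.836  0.05 ] M 0.546
```

Emit:
send_rows --dp '[[0.002,-0.12,0],[0,0,0],[0,0,0],[0,0,0],[0,0,0]]' --rotation '[[0,0,0.25],[0,0,0],[0,0,0],[0,0,0],[0,0,0]]'

```text
time_s: 25.48
eef_pos: [0.6307, -0.1027, 0.0789]
eef_rot: [0.516, 0.856, 0.0, 0.0]
ft_force: [5.1, 1.5, -1.3]
grip_width: 0.0226
gripper_force: 59.9
```

```bash
python3 -c "
from h import *
for i in range(4): mom(); read_camera('top')"
```

```text
t 25.475 yaw 117.82 rad 2.0564 rho 0.1051 phi 116.98 z 0.0789
 F tool -1.09 5.19 Fz -1.3 T [ 0.385 -1.074  0.023] M 0.57
t 25.525 yaw 117.82 rad 2.0564 rho 0.1051 phi 116.99 z 0.0789
 F tool -1.39 5.32 Fz -1.4 T [ 0.434 -1.08   0.039] M 0.6
t 25.575 yaw 117.82 rad 2.0564 rho 0.1051 phi 117.0 z 0.0789
 F tool -0.41 5.77 Fz -0.72 T [ 0.438 -1.043  0.025] M 0.632
t 25.625 yaw 117.82 rad 2.0564 rho 0.1051 phi 117.0 z 0.079
 F tool 0.05 5.35 Fz -1.41 T [ 0.356 -1.145 -0.038] M 0.524
```

Emit:
send_rows --dp '[[0.002,-0.11,0],[0,0,0],[0,0,0],[0,0,0],[0,0,0]]' --rotation '[[0,0,0.25],[0,0,0],[0,0,0],[0,0,0],[0,0,0]]'

```text
time_s: 26.3
eef_pos: [0.628, -0.104, 0.0789]
eef_rot: [0.529, 0.849, 0.001, 0.0]
ft_force: [5.5, 2.0, -1.6]
grip_width: 0.0228
gripper_force: 59.9
```

```bash
python3 -c "
from h import *
for i in range(6): mom(); read_camera('top')"
```

```text
t 26.3 yaw 116.12 rad 2.0267 rho 0.1051 phi 115.32 z 0.0789
 F tool -0.58 5.81 Fz -1.61 T [ 0.508 -1.169  0.095] M 0.707
t 26.35 yaw 116.12 rad 2.0267 rho 0.1051 phi 115.32 z 0.0789
 F tool -0.61 6.19 Fz -1.58 T [ 0.436 -1.174  0.058] M 0.71
t 26.4 yaw 116.12 rad 2.0267 rho 0.1051 phi 115.32 z 0.079
 F tool -0.53 6.09 Fz -1.87 T [ 0.448 -1.198  0.053] M 0.694
t 26.45 yaw 116.12 rad 2.0266 rho 0.1051 phi 115.32 z 0.079
 F tool -1.6 4.42 Fz -1.74 T [ 0.456 -1.173  0.01 ] M 0.477
t 26.5 yaw 116.12 rad 2.0267 rho 0.1052 phi 115.32 z 0.079
 F tool -0.55 5.88 Fz -1.22 T [ 0.455 -1.149  0.144] M 0.763
t 26.55 yaw 116.12 rad 2.0267 rho 0.1051 phi 115.33 z 0.079
 F tool -1.13 5.46 Fz -1.21 T [ 0.482 -1.182 -0.002] M 0.573
```

The moment averages about 0.66 N m, which is a firm nip of about 0.07 rad, so I stop there. Next I swing back to mid-slack.

Emit:
send_rows --dp '[[0.006,0.21,0],[0.025,0.42,0],[0.025,0.42,0],[0.025,0.42,0],[0.025,0.42,0]]' --rotation '[[0,0,-0.5],[0,0,-1],[0,0,-1],[0,0,-1],[0,0,-1]]'

```text
time_s: 27.22
eef_pos: [0.6677, -0.0671, 0.0782]
eef_rot: [0.282, 0.959, -0.001, -0.002]
ft_force: [0.4, -0.0, -0.1]
grip_width: 0.0226
gripper_force: 60.1
```

Emit:
send_rows --dp '[[0.025,0.42,0],[0,0,0],[0,0,0],[0,0,0],[0,0,0]]' --rotation '[[0,0,-1],[0,0,0],[0,0,0],[0,0,0],[0,0,0]]'

```text
time_s: 27.85
eef_pos: [0.6752, -0.0565, 0.0787]
eef_rot: [0.226, 0.974, -0.0, -0.0]
ft_force: [-0.2, 0.1, -1.0]
grip_width: 0.0225
gripper_force: 59.9
```

```bash
python3 -c "
from h import *
mom()
t=read_camera('top')[:,:,::-1];mom();w=read_camera('side')[:,:,::-1];mom()
a=cv2.resize(t[180:230,262:312],None,fx=8,fy=8,interpolation=cv2.INTER_CUBIC);b=cv2.resize(w[212:262,298:348],None,fx=8,fy=8,interpolation=cv2.INTER_CUBIC)
cv2.imwrite('pics/ap4.png',np.hstack([a,b]))"
```

```text
t 27.85 yaw 153.89 rad 2.6859 rho 0.1037 phi 152.76 z 0.0787
 F tool 0.23 0.0 Fz -0.97 T [-0.008  0.034 -0.042] M -0.043
t 27.9 yaw 153.9 rad 2.686 rho 0.1038 phi 152.82 z 0.0788
 F tool 0.08 -0.53 Fz -0.76 T [-0.032 -0.054  0.017] M -0.038
t 27.95 yaw 153.91 rad 2.6863 rho 0.1039 phi 152.9 z 0.0788
 F tool 0.27 0.12 Fz -1.56 T [-0.027 -0.024  0.006] M 0.018
```

View pics/ap4.png

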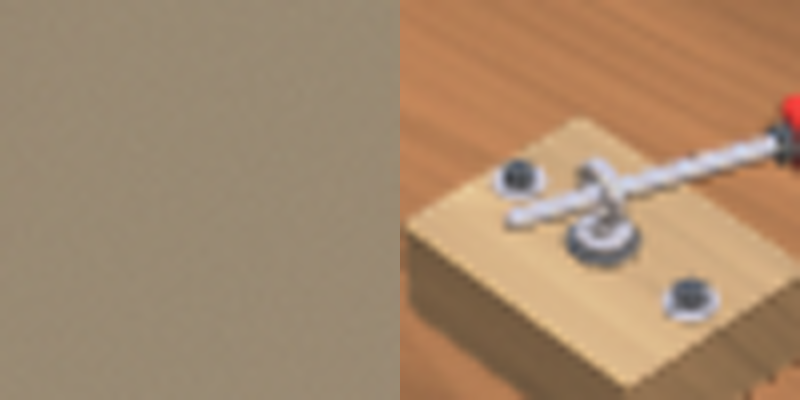

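The side view shows the shank free in the loop and square to it, with the tip at (512,215) and no force. Drawing out.

Emit:
send_rows --dp '[[-0.25,0,0],[-0.25,0,0],[-0.25,0,0],[-0.25,0,0],[-0.25,0,0]]' --rotation '[[0,0,0],[0,0,0],[0,0,0],[0,0,0],[0,0,0]]'

```text
time_s: 28.58
eef_pos: [0.7099, -0.0728, 0.0788]
eef_rot: [0.225, 0.974, -0.0, 0.0]
ft_force: [0.3, -0.2, -1.0]
grip_width: 0.0227
gripper_force: 59.9
```

```bash
python3 -c "
from h import *
mom()"
```

```text
t 28.575 yaw 153.95 rad 2.6869 rho 0.142 phi 153.33 z 0.0788
 F tool -0.31 -0.05 Fz -0.97 T [-0.015  0.032  0.054] M 0.048
```

Emit:
send_rows --dp '[[-0.35,0,0],[-0.35,0,0],[-0.35,0,0],[-0.35,0,0],[-0.35,0,0]]' --rotation '[[0,0,0],[0,0,0],[0,0,0],[0,0,0],[0,0,0]]'

```text
time_s: 29.2
eef_pos: [0.7572, -0.0958, 0.0788]
eef_rot: [0.225, 0.974, 0.0, 0.0]
ft_force: [-0.7, 0.2, -1.6]
grip_width: 0.0228
gripper_force: 59.9
```

Emit:
send_rows --dp '[[0,0,-0.4],[0,0,-0.4],[0,0,-0.4],[0,0,-0.4],[0,0,-0.4]]' --rotation '[[0,0,0],[0,0,0],[0,0,0],[0,0,0],[0,0,0]]'

```text
time_s: 29.82
eef_pos: [0.7565, -0.0954, 0.1401]
eef_rot: [0.225, 0.974, 0.0, 0.0]
ft_force: [0.6, -0.3, -0.8]
grip_width: 0.0225
gripper_force: 59.9
```

```bash
python3 -c "
from h import *
mom()
plan([(.437,-.332,.12,24,25)])"
```

```text
t 29.825 yaw 153.96 rad 2.6871 rho 0.1938 phi 153.53 z 0.1401
 F tool -0.69 0.0 Fz -0.8 T [-0.015 -0.01   0.003] M 0.005
dp [[0.24, -0.47, 0.03], [0.2, -0.49, 0.03], [0.16, -0.51, 0.03], [0.11, -0.52, 0.03], [0.06, -0.53, 0.03]] rot [[0, 0, 0.76], [0, 0, 0.76], [0, 0, 0.76], [0, 0, 0.76], [0, 0, 0.76]]
dp [[0.01, -0.53, 0.03], [-0.03, -0.53, 0.03], [-0.08, -0.52, 0.03], [-0.13, -0.51, 0.03], [-0.18, -0.5, 0.03]] rot [[0, 0, 0.76], [0, 0, 0.76], [0, 0, 0.76], [0, 0, 0.76], [0, 0, 0.76]]
dp [[-0.22, -0.48, 0.03], [-0.26, -0.46, 0.03], [-0.3, -0.43, 0.03], [-0.34, -0.41, 0.03], [-0.38, -0.37, 0.03]] rot [[0, 0, 0.76], [0, 0, 0.76], [0, 0, 0.76], [0, 0, 0.76], [0, 0, 0.76]]
dp [[-0.41, -0.34, 0.03], [-0.44, -0.3, 0.03], [-0.46, -0.26, 0.03], [-0.48, -0.21, 0.03], [-0.5, -0.17, 0.03]] rot [[0, 0, 0.76], [0, 0, 0.76], [0, 0, 0.76], [0, 0, 0.76], [0, 0, 0.76]]
dp [[-0.52, -0.12, 0.03], [-0.52, -0.08, 0.03], [-0.53, -0.03, 0.03], [-0.53, 0.02, 0.03], [-0.53, 0.07, 0.03]] rot [[0, 0, 0.76], [0, 0, 0.76], [0, 0, 0.76], [0, 0, 0.76], [0, 0, 0.76]]
```

Emit:
send_rows --dp '[[0.24,-0.47,0.03],[0.2,-0.49,0.03],[0.16,-0.51,0.03],[0.11,-0.52,0.03],[0.06,-0.53,0.03]]' --rotation '[[0,0,0.76],[0,0,0.76],[0,0,0.76],[0,0,0.76],[0,0,0.76]]'

```text
time_s: 30.45
eef_pos: [0.6921, -0.1432, 0.1349]
eef_rot: [0.441, 0.897, 0.0, 0.0]
ft_force: [-0.2, -0.0, -1.2]
grip_width: 0.0227
gripper_force: 59.9
```

Emit:
send_rows --dp '[[0.01,-0.53,0.03],[-0.03,-0.53,0.03],[-0.08,-0.52,0.03],[-0.13,-0.51,0.03],[-0.18,-0.5,0.03]]' --rotation '[[0,0,0.76],[0,0,0.76],[0,0,0.76],[0,0,0.76],[0,0,0.76]]'

```text
time_s: 31.08
eef_pos: [0.6282, -0.1902, 0.1305]
eef_rot: [0.632, 0.775, 0.0, 0.0]
ft_force: [0.5, 0.1, -1.8]
grip_width: 0.0224
gripper_force: 59.9
```

Emit:
send_rows --dp '[[-0.22,-0.48,0.03],[-0.26,-0.46,0.03],[-0.3,-0.43,0.03],[-0.34,-0.41,0.03],[-0.38,-0.37,0.03]]' --rotation '[[0,0,0.76],[0,0,0.76],[0,0,0.76],[0,0,0.76],[0,0,0.76]]'

```text
time_s: 31.7
eef_pos: [0.5642, -0.237, 0.126]
eef_rot: [0.791, 0.612, 0.0, 0.0]
ft_force: [0.3, 0.9, -1.7]
grip_width: 0.0226
gripper_force: 59.9
```

Emit:
send_rows --dp '[[-0.41,-0.34,0.03],[-0.44,-0.3,0.03],[-0.46,-0.26,0.03],[-0.48,-0.21,0.03],[-0.5,-0.17,0.03]]' --rotation '[[0,0,0.76],[0,0,0.76],[0,0,0.76],[0,0,0.76],[0,0,0.76]]'

```text
time_s: 32.33
eef_pos: [0.5, -0.2837, 0.1215]
eef_rot: [0.909, 0.417, 0.0, 0.0]
ft_force: [0.1, 0.1, -1.5]
grip_width: 0.0224
gripper_force: 59.9
```

Emit:
send_rows --dp '[[-0.52,-0.12,0.03],[-0.52,-0.08,0.03],[-0.53,-0.03,0.03],[-0.53,0.02,0.03],[-0.53,0.07,0.03]]' --rotation '[[0,0,0.76],[0,0,0.76],[0,0,0.76],[0,0,0.76],[0,0,0.76]]'

```text
time_s: 32.95
eef_pos: [0.4355, -0.3304, 0.117]
eef_rot: [0.98, 0.201, 0.0, 0.0]
ft_force: [-0.6, -0.1, -1.9]
grip_width: 0.0228
gripper_force: 59.9
```

Emit:
send_rows --dp '[[0,0,0.7],[0,0,0.7],[0,0,0.7],[0,0,0.6],[0,0,0]]' --rotation '[[0,0,0],[0,0,0],[0,0,0],[0,0,0],[0,0,0]]'

```text
time_s: 33.58
eef_pos: [0.4348, -0.3291, 0.0345]
eef_rot: [0.979, 0.202, -0.001, -0.001]
ft_force: [-0.2, 0.2, -1.1]
grip_width: 0.023
gripper_force: 59.9
```

```bash
python3 -c "
from h import *
p,y,r,s=pose(); print(s['time_s'],p,y,r.as_matrix()[2],s['ft_force'],s['ft_torque'])
plan([(.437,-.332,.03,24,5)])
t=read_camera('top')[:,:,::-1];w=read_camera('side')[:,:,::-1]
cv2.imwrite('pics/top5.png',t);cv2.imwrite('pics/side5.png',w)
a=cv2.resize(t[190:330,360:480],(400,466),interpolation=cv2.INTER_CUBIC);b=cv2.resize(w[270:390,330:430],(388,466),interpolation=cv2.INTER_CUBIC)
cv2.imwrite('pics/ap5.png',np.hstack([a,b]))"
```

```text
33.575 [ 0.43475413 -0.32912393  0.03447984] 23.31886165504088 [-0.00123118 -0.00281205 -0.99999529] [-0.16396649  0.1749613  -1.09567694] [-0.01413357  0.07883571 -0.03364185]
dp [[0.01, 0.02, 0.03], [0.01, 0.02, 0.03], [0.01, 0.02, 0.03], [0.01, 0.02, 0.03], [0.01, 0.02, 0.03]] rot [[0, 0, -0.02], [0, 0, -0.02], [0, 0, -0.02], [0, 0, -0.02], [0, 0, -0.02]]
```

View pics/ap5.png

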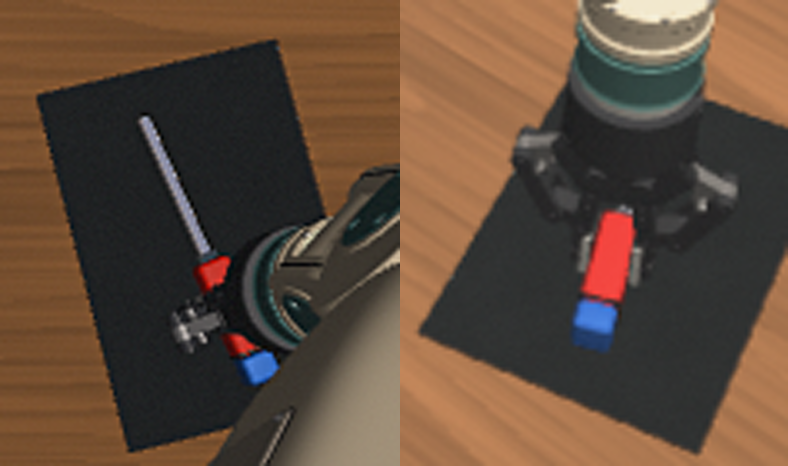

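The driver hangs over the mat, wholly inside it: tip (145,122), butt (262,372) in the left crop. Lowering gently.

Emit:
send_rows --dp '[[0.01,0.02,0.05],[0.01,0.02,0.05],[0.01,0.02,0.05],[0.01,0.02,0.03],[0,0,0.03]]' --rotation '[[0,0,0],[0,0,0],[0,0,0],[0,0,0],[0,0,0]]'

```text
time_s: 34.3
eef_pos: [0.4378, -0.3318, 0.0289]
eef_rot: [0.979, 0.202, -0.0, 0.0]
ft_force: [0.6, -0.1, -2.1]
grip_width: 0.0225
gripper_force: 59.9
```

Emit:
send_rows --dp '[[0,0,0.02],[0,0,0.02],[0,0,0],[0,0,0],[0,0,0]]' --rotation '[[0,0,0],[0,0,0],[0,0,0],[0,0,0],[0,0,0]]'

```text
time_s: 34.92
eef_pos: [0.4379, -0.3318, 0.0279]
eef_rot: [0.979, 0.202, 0.0, 0.0]
ft_force: [0.3, -0.5, -1.3]
grip_width: 0.0226
gripper_force: 59.9
```

Emit:
send_rows --dp '[[0,0,0.03],[0,0,0.02],[0,0,0],[0,0,0],[0,0,0]]' --rotation '[[0,0,0],[0,0,0],[0,0,0],[0,0,0],[0,0,0]]'

```text
time_s: 35.55
eef_pos: [0.4378, -0.3318, 0.0263]
eef_rot: [0.979, 0.202, 0.0, 0.0]
ft_force: [0.4, -0.4, -1.5]
grip_width: 0.0222
gripper_force: 59.9
```

Emit:
send_rows --dp '[[0,0,0.02],[0,0,0],[0,0,0],[0,0,0],[0,0,0]]' --rotation '[[0,0,0],[0,0,0],[0,0,0],[0,0,0],[0,0,0]]'

```text
time_s: 36.17
eef_pos: [0.4379, -0.3319, 0.0258]
eef_rot: [0.979, 0.202, 0.0, 0.0]
ft_force: [-0.0, 0.1, -0.3]
grip_width: 0.0225
gripper_force: 60.2
```

Emit:
send_rows --dp '[[0,0,0.02],[0,0,0],[0,0,0],[0,0,0],[0,0,0]]' --rotation '[[0,0,0],[0,0,0],[0,0,0],[0,0,0],[0,0,0]]'

```text
time_s: 36.8
eef_pos: [0.4379, -0.3319, 0.0258]
eef_rot: [0.979, 0.202, 0.0, 0.0]
ft_force: [-0.4, 1.1, 4.7]
grip_width: 0.0226
gripper_force: 60.9
```

Emit:
send_rows --dp '[[0,0,0],[0,0,0],[0,0,0],[0,0,0],[0,0,0]]' --rotation '[[0,0,0],[0,0,0],[0,0,0],[0,0,0],[0,0,0]]' --gripper 1

```text
time_s: 37.42
eef_pos: [0.4378, -0.3318, 0.025]
eef_rot: [0.979, 0.202, -0.0, -0.0]
ft_force: [-0.2, -0.1, 0.4]
grip_width: 0.0856
gripper_force: 0.0
```

Emit:
send_rows --dp '[[0,0,0],[0,0,0],[0,0,-0.2],[0,0,-0.4],[0,0,-0.6]]' --rotation '[[0,0,0],[0,0,0],[0,0,0],[0,0,0],[0,0,0]]'

```text
time_s: 38.05
eef_pos: [0.4377, -0.3316, 0.0618]
eef_rot: [0.979, 0.202, -0.0, -0.0]
ft_force: [0.2, -0.2, 0.5]
grip_width: 0.0858
gripper_force: 0.0
```

Emit:
send_rows --dp '[[0,0,-0.8],[0,0,-0.8],[0,0,-0.8],[0,0,-0.8],[0,0,-0.8]]' --rotation '[[0,0,0],[0,0,0],[0,0,0],[0,0,0],[0,0,0]]'

```text
time_s: 38.67
eef_pos: [0.4379, -0.3319, 0.183]
eef_rot: [0.979, 0.202, 0.0, 0.001]
ft_force: [-0.4, 0.0, 0.1]
grip_width: 0.0853
gripper_force: 0.0
```

Emit:
send_rows --dp '[[-0.8,-0.8,0],[-0.8,-0.8,0],[-0.8,-0.8,0],[0,0,0],[0,0,0]]' --rotation '[[0,0,0],[0,0,0],[0,0,0],[0,0,0],[0,0,0]]'

```text
time_s: 39.3
eef_pos: [0.3439, -0.2949, 0.1821]
eef_rot: [0.979, 0.202, 0.001, 0.001]
ft_force: [0.9, 0.3, -0.3]
grip_width: 0.0854
gripper_force: 0.0
```

```bash
python3 -c "
from h import *
p,y,r,s=pose(); print(s['time_s'],p)
t=read_camera('top')[:,:,::-1];w=read_camera('side')[:,:,::-1]
cv2.imwrite('pics/top6.png',t);cv2.imwrite('pics/side6.png',w)
a=cv2.resize(t[100:340,220:480],(400,369));b=cv2.resize(w[210:390,290:450],(400,450))[:369]
c=cv2.resize(np.hstack([t[90:330,230:490],w[200:440,280:440]]),None,fx=1.9,fy=1.9,interpolation=cv2.INTER_CUBIC)
cv2.imwrite('pics/fin.png',c)"
```

```text
39.3 [ 0.34389727 -0.29486681  0.18206081]
```

View pics/fin.png

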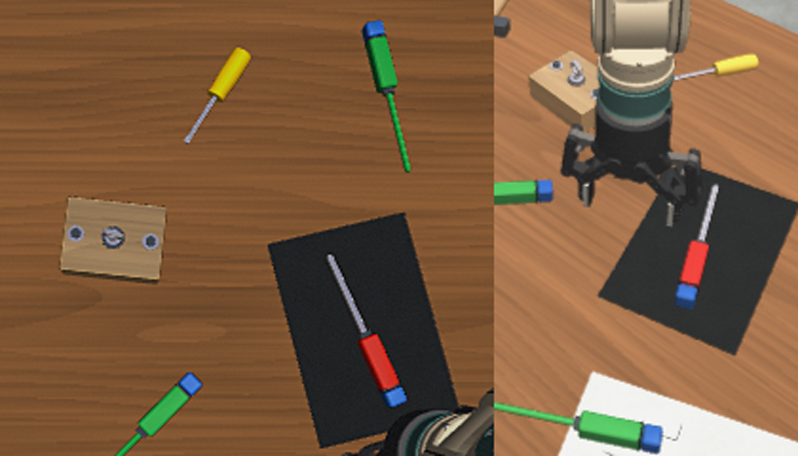

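The driver lies flat on the mat (tip (331,258), butt (395,397)), the eye stands turned in the block, the other tools are undisturbed and the gripper is clear. Handing in.

```bash
python3 -c "
from rig import *
print(finish_job())"
```

```text
the job is handed in; nothing more can be done
None
```

I screwed the eye in until its collar met the washer, nipped it to about 0.66 N m (roughly 0.07 rad by the wrist force readings), then drew the screwdriver out, laid it flat on the mat and handed the job in at about 39 s.

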